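Re-rack the paint additives in reverse order

TASK

The painter on the other side of the trolley needs the row of additives turned round: move the three bottles and the mixing tin from the cups of the steel carrier into the pockets of the empty wooden rack, in reverse order, so that the one that stood furthest left on the carrier ends furthest right on the rack, and so on along the row (left and right as the robot sees them). Set each down upright in its own pocket; do not drop or tip any of them.

Things in the scene. Friction and masses are not known exactly. Their poses are not given: they have to be found in the camera images.
- additive_a_mid (a point): the middle-sized bottle: cylindrical body 44 mm across, 96 mm tall with its narrow dark cap (body straight up to about 65 mm, shoulder above it). Loose, about 0.1 to 0.17 kg, stands upright in its cup on the carrier. This point is on its axis, half-way up (48.0 mm above its underside); z up; its yaw means nothing. Best gripped in its upper half, about 38 mm below its top, so that the gripper's body and finger links clear the top.
- additive_b_mid (a point): the tallest bottle: cylindrical body 48 mm across, 111 mm tall with its narrow red cap (body straight up to about 75 mm, shoulder above it). Loose, about 0.1 to 0.17 kg, stands upright in its cup on the carrier. This point is on its axis, half-way up (55.5 mm above its underside); z up; its yaw means nothing. Best gripped in its upper half, about 38 mm below its top, so that the gripper's body and finger links clear the top.
- additive_c_mid (a point): the smallest bottle: cylindrical body 40 mm across, 86 mm tall with its narrow white cap (body straight up to about 57 mm, shoulder above it). Loose, about 0.1 to 0.17 kg, stands upright in its cup on the carrier. This point is on its axis, half-way up (43.0 mm above its underside); z up; its yaw means nothing. Best gripped in its upper half, about 38 mm below its top, so that the gripper's body and finger links clear the top.
- mix_tin_mid (a point): the plain metal mixing tin, open at the top: 54 mm across, 94 mm tall, straight-sided. Loose, about 0.1 to 0.17 kg, stands upright in its cup on the carrier. This point is on its axis, half-way up (47.0 mm above its underside); z up; its yaw means nothing. Best gripped in its upper half, about 25 mm below its top, so that the gripper's body and finger links clear the top.
- cup_additive_a: the low square cup, fixed on the carrier, in which additive_a stands at the start. All four cups are alike: grey plastic, 74 x 74 mm, 14 mm high, walls 3 mm, floor 3 mm thick. Origin: centre of its underside; x and y along its sides, as the carrier's.
- cup_additive_b: the low square cup, fixed on the carrier, in which additive_b stands at the start. All four cups are alike: grey plastic, 74 x 74 mm, 14 mm high, walls 3 mm, floor 3 mm thick. Origin: centre of its underside; x and y along its sides, as the carrier's.
- cup_additive_c: the low square cup, fixed on the carrier, in which additive_c stands at the start. All four cups are alike: grey plastic, 74 x 74 mm, 14 mm high, walls 3 mm, floor 3 mm thick. Origin: centre of its underside; x and y along its sides, as the carrier's.
- cup_mix_tin: the low square cup, fixed on the carrier, in which mix_tin stands at the start. All four cups are alike: grey plastic, 74 x 74 mm, 14 mm high, walls 3 mm, floor 3 mm thick. Origin: centre of its underside; x and y along its sides, as the carrier's.
- carrier: the carrier that is to be emptied: a fixed steel strip 84 x 333 mm, 6 mm thick, with the four grey cups in a row along it, 80 mm from centre to centre, in an order that differs every time (centres 120 and 40 mm to either side of the middle). It lies in front of or behind the rack, roughly crossways to the robot. Origin: centre of its underside; y along the row, to the robot's left; x across it, away from the robot.
- rack: the rack that is to be filled: a fixed wooden tray 84 x 324 mm with four open pockets in a row, each 76 x 76 mm inside; pocket floor 8 mm above the origin, rim 20 mm above it, walls 4 mm. Pocket centres lie at y = +120, +40, -40 and -120 mm. Origin: centre of its underside; y along the row, to the robot's left; x across it, away from the robot. Empty at the start.
Mind the look-alikes: they are no part of the job. Leave any orange look-alike of the part that bears additive_b_mid alone. What is shaped like the part that bears mix_tin_mid but purple is not meant.

How it is judged:
At the end, for the whole second after the job is handed in: Each container stands upright (within 0.1 rad), let go and at rest, on the floor of its own rack pocket (within 20 mm of the pocket's centre along and across, which is anywhere inside it; height within 5 mm), the four in the reverse of the order, left to right, in which they stood on the carrier (((y of cup_additive_a in the frame of carrier between 0.09 and 0.15 m and y of additive_a_mid in the frame of rack between -0.14 and -0.1 m) or (y of cup_additive_a in the frame of carrier between 0.01 and 0.07 m and y of additive_a_mid in the frame of rack between -0.06 and -0.02 m) or (y of cup_additive_a in the frame of carrier between -0.07 and -0.01 m and y of additive_a_mid in the frame of rack between 0.02 and 0.06 m) or (y of cup_additive_a in the frame of carrier between -0.15 and -0.09 m and y of additive_a_mid in the frame of rack between 0.1 and 0.14 m)) and x of additive_a_mid in the frame of rack between -0.02 and 0.02 m and z of additive_a_mid in the frame of rack between 0.051 and 0.061 m and angle between each of additive_a_mid, additive_b_mid, additive_c_mid, mix_tin_mid's own z axis and vertical below 0.1 rad and linear speed of each of additive_a, additive_b, additive_c, mix_tin below 0.02 m/s and contact force between the fingers and additive_a below 0.1 N and ((y of cup_additive_b in the frame of carrier between 0.09 and 0.15 m and y of additive_b_mid in the frame of rack between -0.14 and -0.1 m) or (y of cup_additive_b in the frame of carrier between 0.01 and 0.07 m and y of additive_b_mid in the frame of rack between -0.06 and -0.02 m) or (y of cup_additive_b in the frame of carrier between -0.07 and -0.01 m and y of additive_b_mid in the frame of rack between 0.02 and 0.06 m) or (y of cup_additive_b in the frame of carrier between -0.15 and -0.09 m and y of additive_b_mid in the frame of rack between 0.1 and 0.14 m)) and x of additive_b_mid in the frame of rack between -0.02 and 0.02 m and z of additive_b_mid in the frame of rack between 0.0585 and 0.0685 m and contact force between the fingers and additive_b below 0.1 N and ((y of cup_additive_c in the frame of carrier between 0.09 and 0.15 m and y of additive_c_mid in the frame of rack between -0.14 and -0.1 m) or (y of cup_additive_c in the frame of carrier between 0.01 and 0.07 m and y of additive_c_mid in the frame of rack between -0.06 and -0.02 m) or (y of cup_additive_c in the frame of carrier between -0.07 and -0.01 m and y of additive_c_mid in the frame of rack between 0.02 and 0.06 m) or (y of cup_additive_c in the frame of carrier between -0.15 and -0.09 m and y of additive_c_mid in the frame of rack between 0.1 and 0.14 m)) and x of additive_c_mid in the frame of rack between -0.02 and 0.02 m and z of additive_c_mid in the frame of rack between 0.046 and 0.056 m and contact force between the fingers and additive_c below 0.1 N and ((y of cup_mix_tin in the frame of carrier between 0.09 and 0.15 m and y of mix_tin_mid in the frame of rack between -0.14 and -0.1 m) or (y of cup_mix_tin in the frame of carrier between 0.01 and 0.07 m and y of mix_tin_mid in the frame of rack between -0.06 and -0.02 m) or (y of cup_mix_tin in the frame of carrier between -0.07 and -0.01 m and y of mix_tin_mid in the frame of rack between 0.02 and 0.06 m) or (y of cup_mix_tin in the frame of carrier between -0.15 and -0.09 m and y of mix_tin_mid in the frame of rack between 0.1 and 0.14 m)) and x of mix_tin_mid in the frame of rack between -0.02 and 0.02 m and z of mix_tin_mid in the frame of rack between 0.05 and 0.06 m and contact force between the fingers and mix_tin below 0.1 N); the robot touches nothing.
It fails at once if a container is tipped over (more than about 35 degrees) (angle between any of additive_a_mid, additive_b_mid, additive_c_mid, mix_tin_mid's own z axis and vertical above 0.6 rad).
It fails at once if a container is dropped (falls free of the fingers faster than 0.7 m/s, that is from about 25 mm) ((linear speed of additive_a above 0.7 m/s and contact force between the fingers and additive_a below 0.05 N) or (linear speed of additive_b above 0.7 m/s and contact force between the fingers and additive_b below 0.05 N) or (linear speed of additive_c above 0.7 m/s and contact force between the fingers and additive_c below 0.05 N) or (linear speed of mix_tin above 0.7 m/s and contact force between the fingers and mix_tin below 0.05 N)).
It also fails if it takes over 117 s, if anything falls off the work surface, if the arm or the gripper's body presses on something with over 40 N, if the wrist force passes 120 N, or if a joint passes its speed limit or range.

ROBOT

A 6-joint arm with a two-finger parallel gripper is mounted at the origin on a cart in front of the work surface, level with it; the furniture and walls round the work are solid. World frame = base frame: x ahead of the robot, y to its left, z up, the work surface at z = 0. Lengths are in m, angles in rad, forces in N, time in s.
With the tool pointing down it reaches from about 0.425 to 0.95 m from the base axis. Payload 3.5 kg.
Tool frame: the origin (TCP) lies on the centre line of the jaws, within the pads' length; the fingertips stand 19 mm ahead of it and the grasp point (between the pads) is the TCP; z points along the fingers, y is the line along which they close (so a half turn about z gives the same grasp; the last joint's range is limited). The gripper opens to 85 mm and grips with 20 to 120 N. Pads are 22 mm wide; open, the fingers measure 114 mm over their backs; the gripper's body (76 mm by 85 mm) begins 54 mm behind the grasp point. The pads swing forward as they close: fully open they stand 13 mm farther back than shut.
Start: joints at [1.057, 0.286, 1.577, -0, 1.279, -0.15], TCP at [0.24, 0.631, 0.25] pointing down, gripper open.
Joint ranges: [-2.77, 2.77], [-0.9, 2.22], [0.21, 2.48], [-1.53, 4.67], [0.24, 2.81], [-2.84, 2.84]. Speed limits (rad/s): [2.79, 2.79, 3.14, 3.14, 3.14, 3.14].

INTERFACE

Orientations are given as a rotation vector (axis times angle).
In Python, from station import manip gives the robot as it stands.
- The arm moves only by the tool arm_command, never from a script. Its argument "motion" is one flat list of numbers, 7 for each row, row after row: the turn, a rotation vector about the tool's x, y, z in degrees, then the shift along the tool's x, y, z in mm, then the opening in per cent of the stroke, from 0 (shut) to 100 (fully open). A call has 1 to 12 rows; each row shifts and turns the commanded pose from where the row before left it, along the tool's axes as they then stand; what a row does not reach is not made up. A row lasts 1/8 s, in which the tool goes at most 62.5 mm and 10.7 degrees, less where a joint would pass 70% of its speed; a pose out of reach is approached as far as the arm can. A call with a gripper value outside its range is refused whole. The fingers move at their own pace and stop on an object; "newtons" is the grip in N (left out, the last holds). Time passes only in rows, so rows that do not move let the fingers close. It gives the time, the measured TCP pose, the force, the opening and the grip force at its end, in the units of the state.
- manip.sense(): the state, without advancing time (a new reading comes with each control period).
- manip.snapshot(name): name is "scene" or "side" or "wrist"; returns the picture (400x640x3 uint8, red, green, blue); there is no depth.
- manip.get_calibration(name): a dict with "fx", "fy", "cx", "cy" (pixels), "position" and "attitude" of the camera in the world. Camera axes: x right, y down, z forward; pixel columns grow to the right and rows downward; lengths in m; the calibration is good to about 2 mm. A picture is of the moment at which its call begins: read the wrist's pose just before it. get_calibration takes no time and is no camera call; for the wrist camera it gives the pose at the moment of the call.
- manip.hand_in(): hands the job in; it is judged then, once.
The state is a dict: "t": time; "joint_pos": joint angles; "joint_velocities": joint speeds; "joint_efforts": joint torques, N m; "ee_pos": TCP position; "tcp_rot": TCP orientation; "contact_force": force on the tool from outside, world axes, zero at the start; "wrist_torque": the same for the moment, N m; "opening": finger opening in m; "grip_force": force on a finger pad.
Only numpy, scipy, OpenCV 4.12 (cv2) and the standard library are available. Lean on these libraries where they do the work, as an engineer would, in place of code of your own. Each camera call takes 0.05 s, during which the arm holds its last target. There are 200 camera calls.

## Working session

There is one attempt and no reset: what is moved stays moved. The work goes in short steps, Python scripts to look and compute and a tool call to move; the robot and the scene stay as the last step left them, time stands still between calls to the robot, and variables do not carry over. Pictures are saved under pics/ and viewed, at most 14 in all, crops included, and the job is handed in when it is done.

Besides the shell and the picture viewer there is one more tool, called in YAML: its name, and indented under it one key for each argument. arm_command: Moves the arm, as the interface text tells. Its arguments: {"type":"object","properties":{"motion":{"type":"array"},"newtons":{"type":"number"}},"required":["motion"]}

```bash
ls; mkdir -p pics
python3 - <<'E'
from station import manip
import cv2
s=manip.sense(); print({k:s[k] for k in ('t','ee_pos','tcp_rot','opening')})
for n in ("scene","side"):
    c=manip.get_calibration(n); print(n,c)
    cv2.imwrite(f"pics/{n}0.png",manip.snapshot(n)[:,:,::-1])
print(manip.get_calibration("wrist"))
E
```

```text
pics
{'t': 0.0, 'ee_pos': array([0.23985709, 0.63029797, 0.24893227]), 'tcp_rot': array([-0.56814549, -3.0890155 ,  0.00344156]), 'opening': 0.08537565661860172}
scene {'fx': 406.86264259179745, 'fy': 406.86264259179745, 'cx': 318.8795758615919, 'cy': 206.8785254569413, 'position': array([ 0.02416621, -0.30312838,  0.74715016]), 'attitude': array([-2.16566093,  1.27021147, -0.43166841])}
side {'fx': 383.7730057691558, 'fy': 383.7730057691558, 'cx': 321.91016671660327, 'cy': 200.66065257114, 'position': array([ 0.31435105, -0.73683025,  0.46324805]), 'attitude': array([-2.03806351,  0.26796107, -0.13669718])}
{'fx': 295.4041648159392, 'fy': 295.4041648159392, 'cx': 318.70968942249505, 'cy': 201.54995198941097, 'position': array([0.17967187, 0.65391262, 0.37338034]), 'attitude': array([2.40073406, 1.65386076, 0.21650535])}
```

View pics/scene0.png

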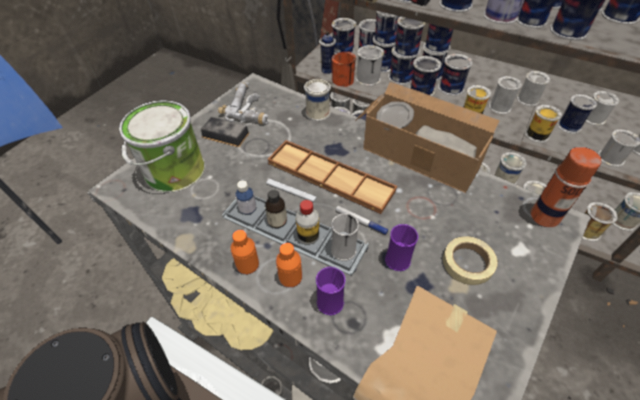

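View pics/side0.png

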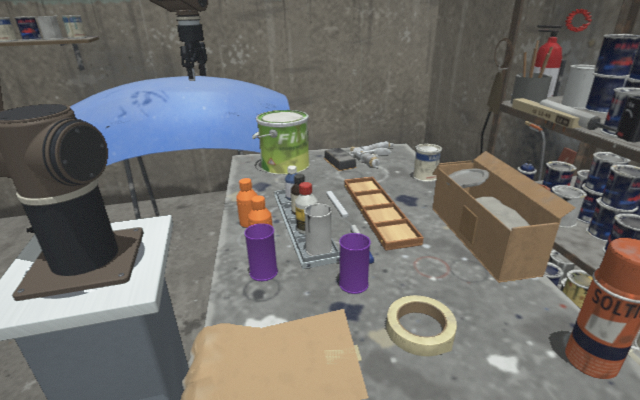

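Scene: on the carrier, left to right: white cap c (245,197), dark cap a (276,210), red cap b (307,222), metal tin (344,237). Look-alikes: orange bottles (245,252) and (289,265), purple tins (330,290) and (400,247). The rack runs (270,155)–(390,195), behind the carrier. A close crop will check the choice.

```bash
python3 - <<'E'
import cv2
im=cv2.imread("pics/scene0.png")[135:275,210:410]
cv2.imwrite("pics/crop0.png",cv2.resize(im,None,fx=4,fy=4,interpolation=cv2.INTER_CUBIC))
E
cat > h.py <<'E'
import numpy as np, cv2
from scipy.spatial.transform import Rotation as R
def proj(c,P):
    p=R.from_rotvec(c["attitude"]).inv().apply(np.atleast_2d(P)-c["position"])
    return np.c_[c["cx"]+c["fx"]*p[:,0]/p[:,2], c["cy"]+c["fy"]*p[:,1]/p[:,2]]
def ray(c,uv,z):
    uv=np.atleast_2d(uv).astype(float)
    d=R.from_rotvec(c["attitude"]).apply(np.c_[(uv[:,0]-c["cx"])/c["fx"],(uv[:,1]-c["cy"])/c["fy"],np.ones(len(uv))])
    return c["position"]+d*((z-c["position"][2])/d[:,2])[:,None]
E
```

```text
(no output)
```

View pics/crop0.png

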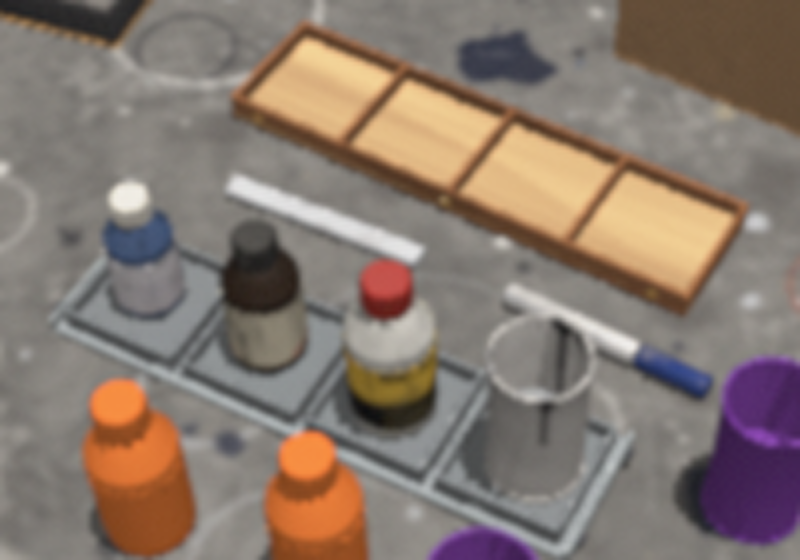

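Run:
```python
from station import manip
from h import *
from scipy.optimize import least_squares
c=manip.get_calibration("scene")
f=lambda a:np.array(a,float)/4+[210,135]-0.375
def fit(uv,L):
    uv=f(uv)
    def P(p): 
        A=np.array(L,float); o=A.copy(); cs,sn=np.cos(p[2]),np.sin(p[2])
        o[:,0]=p[0]+cs*A[:,0]-sn*A[:,1]; o[:,1]=p[1]+sn*A[:,0]+cs*A[:,1]; return o
    r=least_squares(lambda p:(proj(c,P(p))-uv).ravel(),[.6,0,0]); print(r.x.round(4),(r.fun).round(1)); return r.x
# left=+y, far=+x
rk=fit([(308,25),(235,97),(685,297),(745,205)],[(.042,.162,.02),(-.042,.162,.02),(-.042,-.162,.02),(.042,-.162,.02)])
ca=fit([(52,318),(570,550),(632,435)],[(-.042,.1665,.006),(-.042,-.1665,.006),(.042,-.1665,.006)])
for n,o in(("rack",rk),("carr",ca)):
    for y in (.12,.04,-.04,-.12): print(n,y,(o[0]-np.sin(o[2])*y).round(4),(o[1]+np.cos(o[2])*y).round(4))
for n,uv,h in(("c",(130,190),.086),("a",(255,232),.096),("b",(387,273),.111),("tin",(541,362),.094)):
    print(n,ray(c,f([uv]),.009+h).round(4))
for n,uv,h in(("o1",(120,390),.111),("o2",(308,453),.111),("p2",(778,405),.094)):
    print(n,ray(c,f([uv]),h).round(4))
print("p1",ray(c,[(330,277)],.094).round(3))
for n,uv,z in(("box",(365,124),0),("box2",(468,185),0),("boxtop",(372,90),.1),("green",(200,178),0)): print(n,ray(c,[uv],z).round(3))
s=manip.sense();print(R.from_rotvec(s["tcp_rot"]).as_matrix().round(3))
w=manip.get_calibration("wrist");T=R.from_rotvec(s["tcp_rot"]).inv()
print(T.apply(w["position"]-s["ee_pos"]).round(4),(T*R.from_rotvec(w["attitude"])).as_rotvec().round(3))
```

```text
[ 0.6428  0.029  -0.0412] [-0.7 -1.4 -1.2 -0.5  0.5  0.7  1.2  0.3]
[0.4609 0.0247 0.0205] [-0.4 -0.2 -0.3  0.5  0.7 -0.6]
rack 0.12 0.6478 0.1489
rack 0.04 0.6445 0.0689
rack -0.04 0.6412 -0.011
rack -0.12 0.6379 -0.0909
carr 0.12 0.4584 0.1447
carr 0.04 0.4601 0.0647
carr -0.04 0.4617 -0.0153
carr -0.12 0.4633 -0.0953
c [[0.4598 0.1479 0.095 ]]
a [[0.4605 0.0654 0.105 ]]
b [[ 0.4594 -0.0164  0.12  ]]
tin [[ 0.4588 -0.104   0.103 ]]
o1 [[0.3408 0.0631 0.111 ]]
o2 [[ 0.3541 -0.0356  0.111 ]]
p2 [[ 0.4974 -0.2141  0.094 ]]
p1 [[ 0.348 -0.131  0.094]]
box [[0.872 0.041 0.   ]]
box2 [[ 0.783 -0.281  0.   ]]
boxtop [[0.894 0.038 0.1  ]]
green [[0.483 0.316 0.   ]]
[[-0.935  0.356 -0.001]
 [ 0.356  0.935 -0.002]
 [ 0.    -0.002 -1.   ]]
[ 0.0647  0.0003 -0.1243] [-0.207 -0.208  1.562]
```

Chosen: white-, dark- and red-capped bottles and the grey tin on the carrier (crop confirms); orange and purple ones stay out. Order left to right is c, a, b, tin, so the rack order becomes tin, b, a, c. I grip across the row: tool y along world x.

arm_command:
  motion: [0, 0, 9.9, 0, 0, -10, 100, 0, 0, 9.9, 0, 0, -10, 100, 0, 0, 9.9, 0, 0, -10, 100, 0, 0, 9.9, 0, 0, -10, 100, 0, 0, 9.9, 0, 0, -10, 100, 0, 0, 9.9, 0, 0, -10, 100, 0, 0, 9.8, 0, 0, -10, 100, 0, 0, 0, -20, 45, 0, 100, 0, 0, 0, -20, 45, 0, 100, 0, 0, 0, -20, 45, 0, 100, 0, 0, 0, -20, 45, 0, 100, 0, 0, 0, -20, 45, 0, 100]
  newtons: 40

```text
t: 1.6
ee_pos: [0.4662, 0.5297, 0.3195]
tcp_rot: [-2.222, -2.22, 0.002]
contact_force: [-0.7, 0.7, 0.2]
opening: 0.0855
grip_force: 0.0
```

arm_command:
  motion: [0, 0, 0, -55, 0, 0, 100, 0, 0, 0, -55, 0, 0, 100, 0, 0, 0, -55, 0, 0, 100, 0, 0, 0, -55, 0, 0, 100, 0, 0, 0, -55, 0, 0, 100, 0, 0, 0, -55, 0, 0, 100, 0, 0, 0, -55, 0, 0, 100, 0, 0, 0, -55, 0, 0, 100, 0, 0, 0, -55, 0, 0, 100, 0, 0, 0, -55, 0, 0, 100, 0, 0, 0, 0, 0, 0, 100, 0, 0, 0, 0, 0, 0, 100]

```text
t: 3.1
ee_pos: [0.4644, -0.0191, 0.3199]
tcp_rot: [-2.222, -2.219, -0.0]
contact_force: [-0.1, 0.4, -0.3]
opening: 0.0854
grip_force: 0.0
```

Run:
```python
from station import manip
from h import *
s=manip.sense();w=manip.get_calibration("wrist");im=manip.snapshot("wrist")
np.save("w1.npy",w,allow_pickle=True)
print(s["t"],s["ee_pos"].round(4),R.from_rotvec(s["tcp_rot"]).as_matrix().round(4),s["contact_force"],w["position"])
cv2.imwrite("pics/w1.png",im[:,:,::-1])
```

```text
3.1 [ 0.4644 -0.0191  0.3199] [[ 1.4e-03  1.0e+00 -7.0e-04]
 [ 1.0e+00 -1.4e-03  8.0e-04]
 [ 8.0e-04 -7.0e-04 -1.0e+00]] [-0.07466164  0.41644615 -0.34787383] [0.4657683  0.046535   0.44429675]
```

View pics/w1.png

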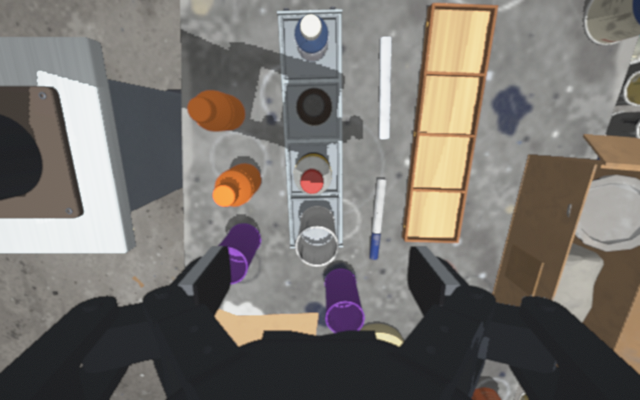

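Wrist view: caps c (310,26), a (314,105), b (311,181), tin rim centre (318,245); rack corners (430,4), (497,6), (405,239), (460,242).

Run:
```python
from h import *
w=np.load("w1.npy",allow_pickle=True).item()
for n,uv,h in(("c",(310,26),.086),("a",(314,105),.096),("b",(311.5,182),.111),("tin",(317.5,245.5),.094),("o2",(222,193),.102)): print(n,ray(w,[uv],.009+h).round(4))
r=ray(w,[(430,4),(497,6),(405,239),(460,242)],.02);print(r.round(4),r.mean(0))
```

```text
c [[0.4567 0.1444 0.095 ]]
a [[0.4606 0.0645 0.105 ]]
b [[ 0.4575 -0.0182  0.12  ]]
tin [[ 0.4639 -0.1021  0.103 ]]
o2 [[ 0.3534 -0.0327  0.111 ]]
[[ 0.6063  0.1898  0.02  ]
 [ 0.691   0.1874  0.02  ]
 [ 0.5982 -0.1277  0.02  ]
 [ 0.6835 -0.1329  0.02  ]] [0.64473512 0.02915813 0.02      ]
```

arm_command:
  motion: [0, 0, 0, 55, -2, 55, 100, 0, 0, 0, 55, -2, 55, 100, 0, 0, 0, 55, -2.4, 55, 100, 0, 0, 0, 0, 0, 35, 100, 0, 0, 0, 0, 0, 35, 100, 0, 0, 0, 0, 0, 20, 100, 0, 0, 0, 0, 0, 8, 100, 0, 0, 0, 0, 0, 0, 100, 0, 0, 0, 0, 0, 0, 100]
  newtons: 40

```text
t: 4.28
ee_pos: [0.4605, 0.1136, 0.091]
tcp_rot: [2.221, 2.22, 0.003]
contact_force: [-0.2, -0.1, 0.0]
opening: 0.0855
grip_force: 0.0
```

arm_command:
  motion: [0, 0, 0, 0, 0, 0, 0, 0, 0, 0, 0, 0, 0, 0, 0, 0, 0, 0, 0, 0, 0, 0, 0, 0, 0, 0, 0, 0, 0, 0, 0, 0, 0, 0, 0, 0, 0, 0, 0, 0, 0, 0, 0, 0, 0, 0, 0, 0, 0, 0, 0, 0, 0, 0, 0, 0, 0, 0, 0, 0, 0, 0, 0, 0, 0, 0, 0, 0, 0, 0]

```text
t: 5.52
ee_pos: [0.4596, 0.1132, 0.0898]
tcp_rot: [-2.222, -2.221, 0.0]
contact_force: [0.4, -0.1, -0.3]
opening: -0.0001
grip_force: 0.0
```

The diagonal rows were over the 62.5 mm limit and were clipped, so the fingers closed between c and a, with no contact force. I go straight up, then open and correct.

arm_command:
  motion: [0, 0, 0, 0, 0, -30, 0, 0, 0, 0, 0, 0, -40, 0, 0, 0, 0, 0, 0, -20, 0, 0, 0, 0, 33, -2, 0, 100, 0, 0, 0, 0, 0, 0, 100, 0, 0, 0, 0, 0, 0, 100, 0, 0, 0, 0, 0, 0, 100, 0, 0, 0, 0, 0, 0, 100, 0, 0, 0, 0, 0, 0, 100, 0, 0, 0, 0, 0, 0, 100]

```text
t: 6.78
ee_pos: [0.4576, 0.146, 0.1797]
tcp_rot: [-2.223, -2.22, 0.0]
contact_force: [0.1, -0.4, 0.5]
opening: 0.0854
grip_force: 0.0
```

Run:
```python
from station import manip
from h import *
s=manip.sense();print(s["ee_pos"].round(4),s["opening"])
c=manip.get_calibration("scene");im=manip.snapshot("scene")
cv2.imwrite("pics/s1.png",cv2.resize(im[135:275,210:410,::-1],None,fx=3,fy=3))
```

```text
[0.4576 0.146  0.1797] 0.08542844292411175
```

View pics/s1.png

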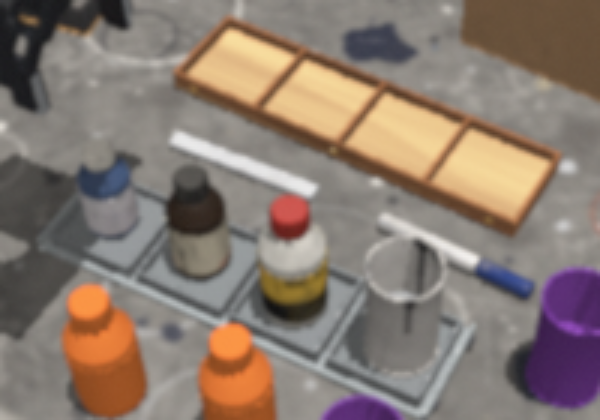

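All containers still stand upright where they were (c's cap at crop (98,155)). The gripper is now over c, so I descend.

arm_command:
  motion: [0, 0, 0, 0, 0, 40, 100, 0, 0, 0, 0, 0, 40, 100, 0, 0, 0, 0, 0, 30, 100, 0, 0, 0, 0, 0, 12, 100, 0, 0, 0, 0, 0, 0, 100, 0, 0, 0, 0, 0, 0, 100]

```text
t: 7.58
ee_pos: [0.4589, 0.1463, 0.0592]
tcp_rot: [2.221, 2.219, 0.003]
contact_force: [-0.1, 0.5, 1.2]
opening: 0.0857
grip_force: 0.0
```

arm_command:
  motion: [0, 0, 0, 0, 0, 0, 0, 0, 0, 0, 0, 0, 0, 0, 0, 0, 0, 0, 0, 0, 0, 0, 0, 0, 0, 0, 0, 0, 0, 0, 0, 0, 0, 0, 0, 0, 0, 0, 0, 0, 0, 0, 0, 0, 0, 0, 0, 0, 0, 0, 0, 0, 0, 0, 0, 0]

```text
t: 8.57
ee_pos: [0.4581, 0.1463, 0.0585]
tcp_rot: [2.222, 2.22, 0.001]
contact_force: [-2.1, -1.0, 5.7]
opening: 0.0393
grip_force: 40.3
```

arm_command:
  motion: [0, 0, 0, 0, 0, -15, 0, 0, 0, 0, 0, 0, -30, 0, 0, 0, 0, 0, 0, -40, 0, 0, 0, 0, 0, 0, -40, 0, 0, 0, 0, 0, 0, -30, 0, 0, 0, 0, -35, 27, -5, 0, 0, 0, 0, -45, 35, 0, 0, 0, 0, 0, -45, 35, 0, 0, 0, 0, 0, -45, 35, 0, 0, 0, 0, 0, -40, 30, 0, 0, 0, 0, 0, -27, 20, 0, 0, 0, 0, 0, 0, 0, 0, 0]

```text
t: 10.07
ee_pos: [0.64, -0.0931, 0.2174]
tcp_rot: [-2.225, -2.217, 0.001]
contact_force: [-0.3, -0.0, -1.3]
opening: 0.0393
grip_force: 40.6
```

arm_command:
  motion: [0, 0, 0, 0, 0, 35, 0, 0, 0, 0, 0, 0, 45, 0, 0, 0, 0, 0, 0, 35, 0, 0, 0, 0, 0, 0, 20, 0, 0, 0, 0, 0, 0, 12, 0, 0, 0, 0, 0, 0, 7, 0, 0, 0, 0, 0, 0, 4, 0, 0, 0, 0, 0, 0, 0, 0, 0, 0, 0, 0, 0, 0, 0]

```text
t: 11.2
ee_pos: [0.64, -0.0911, 0.0606]
tcp_rot: [2.221, 2.22, 0.001]
contact_force: [1.0, -0.9, -1.2]
opening: 0.0392
grip_force: 40.7
```

arm_command:
  motion: [0, 0, 0, 0, 0, 1.5, 0, 0, 0, 0, 0, 0, 1, 0, 0, 0, 0, 0, 0, 0, 0]

```text
t: 11.58
ee_pos: [0.6396, -0.091, 0.0576]
tcp_rot: [2.222, 2.22, 0.0]
contact_force: [-0.4, -0.4, 0.0]
opening: 0.0394
grip_force: 40.7
```

arm_command:
  motion: [0, 0, 0, 0, 0, 0.5, 0, 0, 0, 0, 0, 0, 0, 100, 0, 0, 0, 0, 0, 0, 100, 0, 0, 0, 0, 0, 0, 100, 0, 0, 0, 0, 0, 0, 100, 0, 0, 0, 0, 0, 0, 100, 0, 0, 0, 0, 0, -30, 100, 0, 0, 0, 0, 0, -45, 100, 0, 0, 0, 0, 0, -45, 100, 0, 0, 0, 0, 0, -40, 100, 0, 0, 0, 0, 0, 0, 100]

```text
t: 12.95
ee_pos: [0.6418, -0.0916, 0.2221]
tcp_rot: [2.216, 2.215, 0.007]
contact_force: [-0.1, -0.0, -0.2]
opening: 0.0849
grip_force: 0.0
```

Run:
```python
from station import manip
from h import *
s=manip.sense();print(s["t"],s["ee_pos"].round(4),s["opening"])
im=manip.snapshot("scene")
cv2.imwrite("pics/s2.png",cv2.resize(im[105:275,210:410,::-1],None,fx=3,fy=3))
```

```text
12.95 [ 0.6418 -0.0916  0.2221] 0.08494236482236954
```

View pics/s2.png

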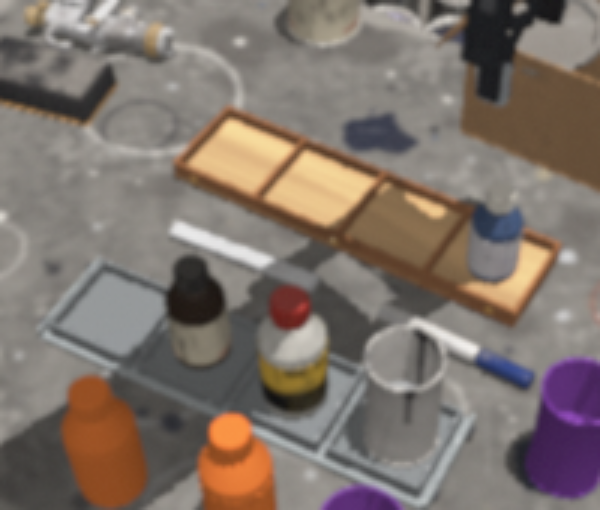

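c stands upright in the rightmost pocket (crop (495,240)). Next is a.

arm_command:
  motion: [0, 0, 0, 20, -24, 0, 100, 0, 0, 0, 36, -42, 0, 100, 0, 0, 0, 36, -42, 0, 100, 0, 0, 0, 36, -42, 0, 100, 0, 0, 0, 28, -30, 0, 100, 0, 0, 0, 0, 0, 0, 100, 0, 0, 0, 0, 0, 0, 100]

```text
t: 13.88
ee_pos: [0.4594, 0.065, 0.2158]
tcp_rot: [-2.221, -2.22, 0.002]
contact_force: [-0.1, -0.1, 0.4]
opening: 0.0854
grip_force: 0.0
```

Down 148 mm to z = 0.068, then grip.

arm_command:
  motion: [0, 0, 0, 0, 1, 30, 100, 0, 0, 0, 0, 0, 45, 100, 0, 0, 0, 0, 0, 40, 100, 0, 0, 0, 0, 0, 23, 100, 0, 0, 0, 0, 0, 10, 100, 0, 0, 0, 0, 0, 0, 100]

```text
t: 14.62
ee_pos: [0.4608, 0.0647, 0.0683]
tcp_rot: [-2.223, -2.219, 0.001]
contact_force: [-0.4, -0.2, -0.0]
opening: 0.0855
grip_force: 0.0
```

arm_command:
  motion: [0, 0, 0, 0, 0, 0, 0, 0, 0, 0, 0, 0, 0, 0, 0, 0, 0, 0, 0, 0, 0, 0, 0, 0, 0, 0, 0, 0, 0, 0, 0, 0, 0, 0, 0, 0, 0, 0, 0, 0, 0, 0, 0, 0, 0, 0, 0, 0, 0]

```text
t: 15.5
ee_pos: [0.4615, 0.0652, 0.07]
tcp_rot: [2.221, 2.22, 0.002]
contact_force: [-0.5, -0.7, 5.6]
opening: 0.0433
grip_force: 40.9
```

arm_command:
  motion: [0, 0, 0, 0, 0, -15, 0, 0, 0, 0, 0, 0, -35, 0, 0, 0, 0, 0, 0, -40, 0, 0, 0, 0, 0, 0, -40, 0, 0, 0, 0, 0, 0, -25, 0, 0, 0, 0, -12, 28, 0, 0, 0, 0, 0, -18, 45, 0, 0, 0, 0, 0, -18, 45, 0, 0, 0, 0, 0, -18, 40, 0, 0, 0, 0, 0, -10, 24, 0, 0, 0, 0, 0, 0, 0, 0, 0, 0, 0, 0, 0, 0, 0, 0]

```text
t: 17.0
ee_pos: [0.6415, -0.0105, 0.2235]
tcp_rot: [-2.221, -2.22, 0.001]
contact_force: [0.4, -0.0, -0.8]
opening: 0.0428
grip_force: 41.1
```

arm_command:
  motion: [0, 0, 0, 0, 0, 35, 0, 0, 0, 0, 0, 0, 45, 0, 0, 0, 0, 0, 0, 35, 0, 0, 0, 0, 0, 0, 20, 0, 0, 0, 0, 0, 0, 12, 0, 0, 0, 0, 0, 0, 5, 0, 0, 0, 0, 0, 0, 3, 0, 0, 0, 0, 0, 0, 0, 0, 0, 0, 0, 0, 0, 0, 0]

```text
t: 18.12
ee_pos: [0.643, -0.011, 0.0696]
tcp_rot: [2.221, 2.22, 0.001]
contact_force: [0.2, 0.5, -1.6]
opening: 0.0433
grip_force: 41.1
```

arm_command:
  motion: [0, 0, 0, 0, 0, 1, 0, 0, 0, 0, 0, 0, 0.8, 0, 0, 0, 0, 0, 0, 0, 0]

```text
t: 18.5
ee_pos: [0.6431, -0.0111, 0.0691]
tcp_rot: [2.222, 2.22, 0.0]
contact_force: [-3.0, 0.2, 6.1]
opening: 0.0432
grip_force: 41.6
```

Contact with the floor. I release, rise and go on to b.

arm_command:
  motion: [0, 0, 0, 0, 0, 0, 100, 0, 0, 0, 0, 0, 0, 100, 0, 0, 0, 0, 0, 0, 100, 0, 0, 0, 0, 0, 0, 100, 0, 0, 0, 0, 0, 0, 100, 0, 0, 0, 0, 0, -30, 100, 0, 0, 0, 0, 0, -45, 100, 0, 0, 0, 0, 0, -45, 100, 0, 0, 0, 0, 0, -35, 100, 0, 0, 0, 0, 0, 0, 100]

```text
t: 19.75
ee_pos: [0.6446, -0.0113, 0.2266]
tcp_rot: [2.217, 2.216, 0.008]
contact_force: [-0.3, -0.8, -0.2]
opening: 0.0855
grip_force: 0.0
```

arm_command:
  motion: [0, 0, 0, -1, -25, 0, 100, 0, 0, 0, -1, -45, 0, 100, 0, 0, 0, -1, -45, 0, 100, 0, 0, 0, -2, -45, 0, 100, 0, 0, 0, -1, -24, 0, 100, 0, 0, 0, 0, 0, 0, 100, 0, 0, 0, 0, 0, 0, 100]

```text
t: 20.62
ee_pos: [0.4589, -0.0168, 0.2215]
tcp_rot: [-2.222, -2.22, 0.0]
contact_force: [-1.0, 0.9, 0.7]
opening: 0.0855
grip_force: 0.0
```

Run:
```python
from station import manip
from h import *
s=manip.sense();print(s["t"],s["ee_pos"].round(4),s["opening"])
im=manip.snapshot("scene")
cv2.imwrite("pics/s3.png",cv2.resize(im[105:275,210:410,::-1],None,fx=3,fy=3))
```

```text
20.625 [ 0.4589 -0.0168  0.2215] 0.08545018581204565
```

View pics/s3.png

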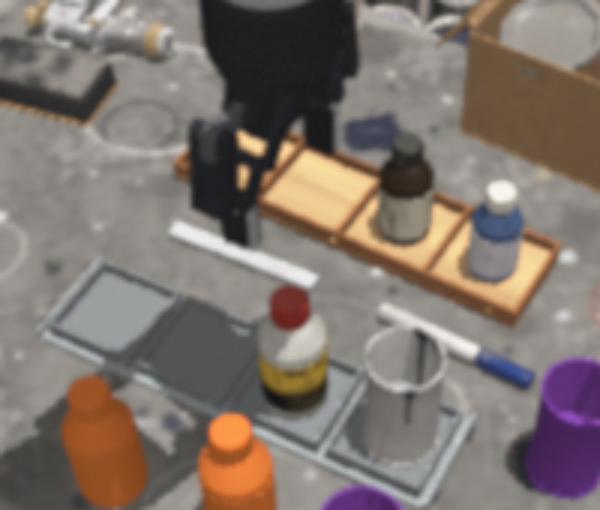

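a stands in the next pocket (405,190); c is unchanged. Now I descend on b.

arm_command:
  motion: [0, 0, 0, 0, 0, 30, 100, 0, 0, 0, 0, 0, 45, 100, 0, 0, 0, 0, 0, 35, 100, 0, 0, 0, 0, 0, 20, 100, 0, 0, 0, 0, 0, 9, 100, 0, 0, 0, 0, 0, 0, 100]

```text
t: 21.42
ee_pos: [0.4588, -0.0168, 0.0826]
tcp_rot: [-2.222, -2.22, 0.001]
contact_force: [-0.1, 0.0, 0.8]
opening: 0.0852
grip_force: 0.0
```

arm_command:
  motion: [0, 0, 0, 0, 0, 0, 0, 0, 0, 0, 0, 0, 0, 0, 0, 0, 0, 0, 0, 0, 0, 0, 0, 0, 0, 0, 0, 0, 0, 0, 0, 0, 0, 0, 0, 0, 0, 0, 0, 0, 0, 0, 0, 0, 0, 0, 0, 0, 0]

```text
t: 22.3
ee_pos: [0.4591, -0.017, 0.084]
tcp_rot: [2.221, 2.22, 0.001]
contact_force: [-2.1, 0.5, 5.2]
opening: 0.0476
grip_force: 40.3
```

arm_command:
  motion: [0, 0, 0, 0, 0, -15, 0, 0, 0, 0, 0, 0, -35, 0, 0, 0, 0, 0, 0, -40, 0, 0, 0, 0, 0, 0, -35, 0, 0, 0, 0, 0, 0, -15, 0, 0, 0, 0, 13, 28, 0, 0, 0, 0, 0, 20, 45, 0, 0, 0, 0, 0, 20, 45, 0, 0, 0, 0, 0, 20, 44, 0, 0, 0, 0, 0, 13, 24, 0, 0, 0, 0, 0, 0, 0, 0, 0, 0, 0, 0, 0, 0, 0, 0]

```text
t: 23.8
ee_pos: [0.6434, 0.0688, 0.2217]
tcp_rot: [-2.221, -2.219, 0.003]
contact_force: [-0.7, 0.1, -1.4]
opening: 0.0477
grip_force: 41.2
```

arm_command:
  motion: [0, 0, 0, 0, 0, 35, 0, 0, 0, 0, 0, 0, 40, 0, 0, 0, 0, 0, 0, 30, 0, 0, 0, 0, 0, 0, 18, 0, 0, 0, 0, 0, 0, 9, 0, 0, 0, 0, 0, 0, 4, 0, 0, 0, 0, 0, 0, 2, 0, 0, 0, 0, 0, 0, 0, 0, 0, 0, 0, 0, 0, 0, 0]

```text
t: 24.92
ee_pos: [0.645, 0.0691, 0.0857]
tcp_rot: [2.222, 2.22, 0.001]
contact_force: [-0.1, 0.3, -2.5]
opening: 0.0477
grip_force: 41.2
```

arm_command:
  motion: [0, 0, 0, 0, 0, 1, 0, 0, 0, 0, 0, 0, 1, 0, 0, 0, 0, 0, 0, 0, 0, 0, 0, 0, 0, 0, 0, 0]

```text
t: 25.42
ee_pos: [0.6447, 0.069, 0.0832]
tcp_rot: [2.222, 2.22, 0.0]
contact_force: [-0.0, 1.0, 0.1]
opening: 0.0475
grip_force: 41.3
```

arm_command:
  motion: [0, 0, 0, 0, 0, 0.7, 0, 0, 0, 0, 0, 0, 0, 0, 0, 0, 0, 0, 0, 0, 100, 0, 0, 0, 0, 0, 0, 100, 0, 0, 0, 0, 0, 0, 100, 0, 0, 0, 0, 0, 0, 100, 0, 0, 0, 0, 0, 0, 100, 0, 0, 0, 0, 0, -30, 100, 0, 0, 0, 0, 0, -45, 100, 0, 0, 0, 0, 0, -45, 100, 0, 0, 0, 0, 0, -25, 100, 0, 0, 0, 0, 0, 0, 100]

```text
t: 26.92
ee_pos: [0.646, 0.069, 0.2305]
tcp_rot: [2.219, 2.217, 0.006]
contact_force: [-0.3, 1.1, 0.1]
opening: 0.0854
grip_force: 0.0
```

arm_command:
  motion: [0, 0, 0, -24, -26, 0, 100, 0, 0, 0, -40, -43, 0, 100, 0, 0, 0, -40, -43, 0, 100, 0, 0, 0, -40, -43, 0, 100, 0, 0, 0, -28, -29, 0, 100, 0, 0, 0, 0, 0, 0, 100, 0, 0, 0, 0, 0, 0, 100]

```text
t: 27.8
ee_pos: [0.4602, -0.1025, 0.2262]
tcp_rot: [-2.222, -2.219, 0.0]
contact_force: [0.0, 0.1, 0.2]
opening: 0.0852
grip_force: 0.0
```

Run:
```python
from station import manip
from h import *
s=manip.sense();print(s["t"],s["ee_pos"].round(4),s["opening"])
im=manip.snapshot("scene")
cv2.imwrite("pics/s4.png",cv2.resize(im[105:275,210:410,::-1],None,fx=3,fy=3))
```

```text
27.8 [ 0.4602 -0.1025  0.2262] 0.08524574291662292
```

View pics/s4.png

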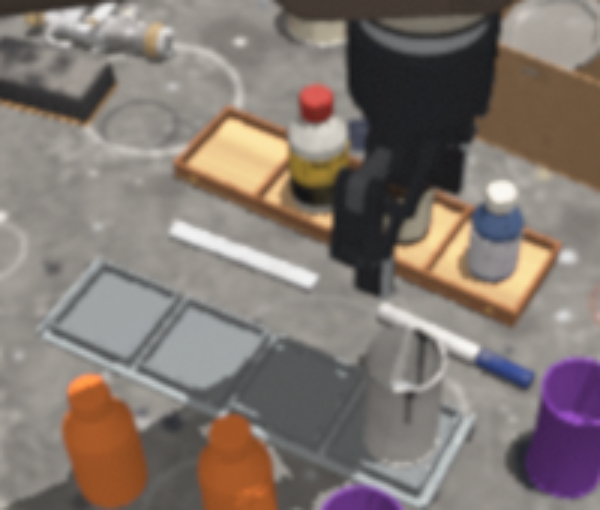

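b stands in its pocket (318,150). Now I descend on the tin.

arm_command:
  motion: [0, 0, 0, 0, 0.8, 30, 100, 0, 0, 0, 0, 0, 45, 100, 0, 0, 0, 0, 0, 38, 100, 0, 0, 0, 0, 0, 24, 100, 0, 0, 0, 0, 0, 10, 100, 0, 0, 0, 0, 0, 0, 100]

```text
t: 28.6
ee_pos: [0.4614, -0.1022, 0.0798]
tcp_rot: [-2.22, -2.221, 0.001]
contact_force: [0.1, 0.2, 0.2]
opening: 0.0851
grip_force: 0.0
```

arm_command:
  motion: [0, 0, 0, 0, 0, 0, 0, 0, 0, 0, 0, 0, 0, 0, 0, 0, 0, 0, 0, 0, 0, 0, 0, 0, 0, 0, 0, 0, 0, 0, 0, 0, 0, 0, 0, 0, 0, 0, 0, 0, 0, 0, 0, 0, 0, 0, 0, 0, 0]

```text
t: 29.48
ee_pos: [0.4622, -0.1033, 0.0817]
tcp_rot: [2.221, 2.219, 0.001]
contact_force: [-0.8, 0.8, 6.6]
opening: 0.0528
grip_force: 42.3
```

arm_command:
  motion: [0, 0, 0, 0, 0, -15, 0, 0, 0, 0, 0, 0, -35, 0, 0, 0, 0, 0, 0, -45, 0, 0, 0, 0, 0, 0, -35, 0, 0, 0, 0, 0, 0, -15, 0, 0, 0, 0, 27, 20, 0, 0, 0, 0, 0, 45, 33, 0, 0, 0, 0, 0, 45, 33, 0, 0, 0, 0, 0, 45, 33, 0, 0, 0, 0, 0, 45, 33, 0, 0, 0, 0, 0, 45, 33, 0, 0]

```text
t: 30.85
ee_pos: [0.6465, 0.1505, 0.2235]
tcp_rot: [-2.221, -2.219, 0.004]
contact_force: [0.9, -1.0, -1.2]
opening: 0.0525
grip_force: 42.4
```

arm_command:
  motion: [0, 0, 0, 0, 0, 0, 0, 0, 0, 0, 0, 0, 0, 0, 0, 0, 0, 0, 0, 35, 0, 0, 0, 0, 0, 0, 40, 0, 0, 0, 0, 0, 0, 30, 0, 0, 0, 0, 0, 0, 18, 0, 0, 0, 0, 0, 0, 10, 0, 0, 0, 0, 0, 0, 6, 0, 0, 0, 0, 0, 0, 2, 0, 0, 0, 0, 0, 0, 0, 0, 0, 0, 0, 0, 0, 0, 0]

```text
t: 32.22
ee_pos: [0.6469, 0.1492, 0.0851]
tcp_rot: [2.222, 2.22, 0.002]
contact_force: [0.7, -0.6, -1.5]
opening: 0.0525
grip_force: 42.7
```

arm_command:
  motion: [0, 0, 0, 0, 0, 2, 0, 0, 0, 0, 0, 0, 1.3, 0, 0, 0, 0, 0, 0, 0, 0, 0, 0, 0, 0, 0, 0, 0]

```text
t: 32.72
ee_pos: [0.6464, 0.1491, 0.0809]
tcp_rot: [-2.222, -2.221, 0.0]
contact_force: [-0.2, -0.3, -1.2]
opening: 0.0528
grip_force: 42.7
```

arm_command:
  motion: [0, 0, 0, 0, 0, 0.8, 0, 0, 0, 0, 0, 0, 0.5, 0, 0, 0, 0, 0, 0, 0, 0, 0, 0, 0, 0, 0, 0, 0]

```text
t: 33.22
ee_pos: [0.6465, 0.1491, 0.0809]
tcp_rot: [-2.222, -2.221, 0.0]
contact_force: [-4.0, -0.4, 5.0]
opening: 0.0527
grip_force: 43.2
```

Contact with the floor. I release, rise clear and check.

arm_command:
  motion: [0, 0, 0, 0, 0, 0, 100, 0, 0, 0, 0, 0, 0, 100, 0, 0, 0, 0, 0, 0, 100, 0, 0, 0, 0, 0, 0, 100, 0, 0, 0, 0, 0, 0, 100, 0, 0, 0, 0, 0, -30, 100, 0, 0, 0, 0, 0, -45, 100, 0, 0, 0, 0, 0, -45, 100, 0, 0, 0, 0, 0, -45, 100, 0, 0, 0, 0, 0, -45, 100, 0, 0, 0, 0, 0, -30, 100, 0, 0, 0, 0, 0, 0, 100]

```text
t: 34.72
ee_pos: [0.6477, 0.1492, 0.3236]
tcp_rot: [2.219, 2.217, 0.009]
contact_force: [-0.2, -0.0, 0.1]
opening: 0.0853
grip_force: 0.0
```

Run:
```python
from station import manip
from h import *
s=manip.sense();print(s["t"],s["ee_pos"].round(4),s["joint_velocities"].round(3))
im=manip.snapshot("scene")
cv2.imwrite("pics/s5.png",cv2.resize(im[105:275,210:410,::-1],None,fx=4,fy=3.5))
im=manip.snapshot("wrist");cv2.imwrite("pics/w2.png",im[:,:,::-1])
```

```text
34.725 [0.6477 0.1492 0.3236] [-0.001  0.04   0.075 -0.    -0.014  0.001]
```

View pics/s5.png

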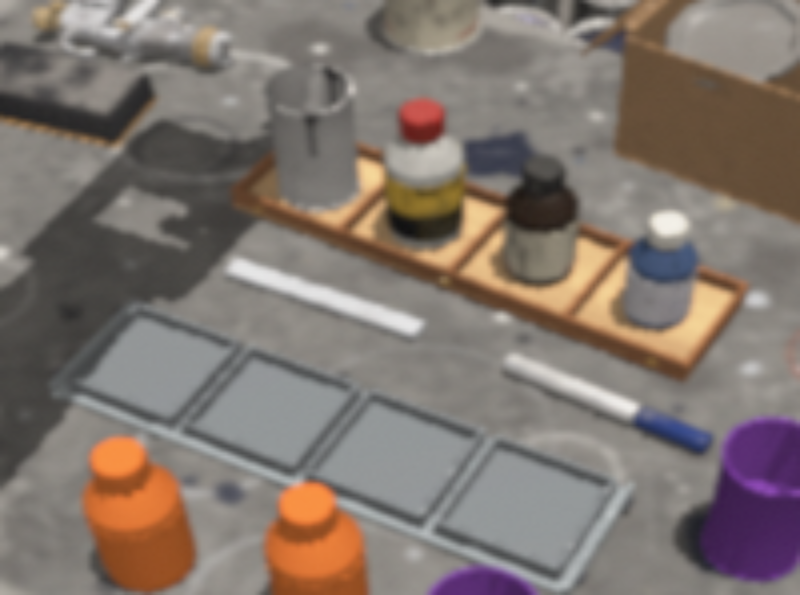

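View pics/w2.png

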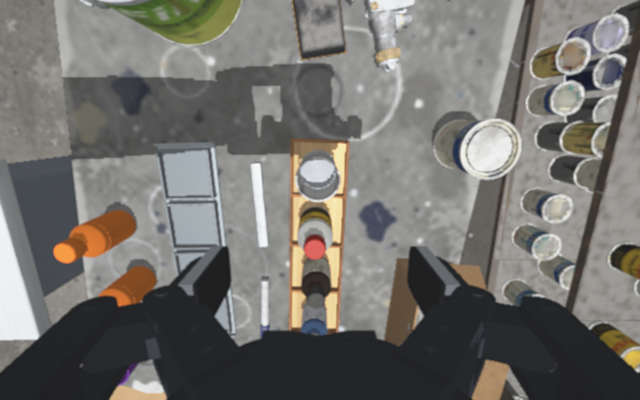

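Both views show the rack, left to right, holding tin (315,140), b (425,175), a (540,220) and c (660,270). All stand upright in their pockets, the carrier is empty and the look-alikes are untouched.

```bash
python3 -c "
from station import manip
print(manip.hand_in())"
```

```text
the job is handed in; nothing more can be done
None
```

I handed the job in at about 35 s: the mixing tin, red-cap bottle (b), dark-cap bottle (a) and white-cap bottle (c) stand upright, left to right, in the rack pockets in reverse order, going by the final camera pictures; no verdict came back.

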